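# Clip the decanting light on the opened bottle

## Task

The opened red is about to be decanted. Lift the decanting light out of its fitted oak tray by its middle and lay it flat on the cork mat, let go, then take it by its two spring handles, squeeze the jaws open, put them round the bare glass neck of the opened bottle, between shoulder and lip, and release so that the light grips the neck level by itself. Leave that bottle standing where it is and do not upset or shift the other things.

Things in the scene. Friction and masses are not known exactly. Their poses are not given: they have to be found in the camera images.
- light_mid (a point): Centre of the clip-on decanting light's middle housing: black block 30 (x) x 36 (y) x 30 mm high, orange round cap on top; point 15 mm above the underside. The light is a spring clamp, 143 mm long, 0.09 kg: two orange handles behind (-x), two jaws with black rubber V pads ahead (+x). x: handles to jaws, z up. Lift it by the housing's flat sides (y = +-18 mm): gripped there, the jaws stay shut.
- light_handles (a point): Point midway between the handles, 50 mm behind light_mid, 13 mm above the underside: where to squeeze; same axes. Handles: 26 mm high, from 27 to 66 mm behind the housing's centre. At rest they spread backwards: outer faces 60 mm apart here, 68 mm at the rear end; fully squeezed, parallel and 30 mm apart. Squeezing along y with 20 N or more opens the jaws fully, against a stop.
- light_jaws (a point): Point midway between the V pads, 62 mm ahead of light_mid (112 mm from light_handles), 13 mm above the underside: the neck's axis lies here when gripped; same axes. Jaws 26 mm high, 41 mm wide outside at rest. Fully squeezed, the tips (75 mm ahead of light_mid) stand 46 mm apart, so the 29 mm neck can come in from the front with 8 mm to spare each side.
- light_left (a joint): Angle of the left (+y) lever of the light, rad: 0 = at rest, jaws closed; 0.29 = squeezed fully open; about 0.12 when the jaws grip the 29 mm neck. A spring closes it (about 10 N at the jaws on the neck). The right lever always moves equally. Clipped on and let go, the light sags by 3 to 8 degrees at the handles.
- tray: Fitted oak tray, fixed, 176 (x) x 104 (y) x 32 mm high; origin under its centre. The light lies in it, 6 mm above the table, housing at the tray's centre, axes parallel, jaws to +x. Handles and jaws lie in close pockets, flush with the top: no finger fits beside them. A finger channel 50 mm wide (x = +-25 mm), floor 6 mm above the table, crosses along y and leaves the housing's sides free.
- mat: Cork mat, fixed, 180 (x) x 150 (y) x 3 mm, empty; origin under its centre. The light is laid here before it is taken by the handles.
- bottle: The opened bottle, loose, 1.2 kg: dark green glass, no capsule, bare dark neck, open mouth, paper label with a dark red band. Origin at the centre of its foot, z up. 300 mm tall; 75 mm body up to 190 mm, shoulder from 190 to 228 mm, straight 29 mm neck above, lip ring of 32 mm from 284 to 294 mm. The three bottles stand in any order, about 0.2 m apart.
- bottle_neck (a point): Point on the axis of the opened bottle's neck, 256 mm above its foot, half-way between shoulder and lip.
- bottle_red: Another bottle of the same shape, with a red capsule over its neck: not to be touched. Origin at the centre of its foot.
- bottle_gold: Another bottle of the same shape, brown glass with a gold capsule: not to be touched. Origin at the centre of its foot.
- decanter: Clear glass decanter, 190 mm wide, 220 mm tall, bystander. Origin at the centre of its foot.
- wineglass: Clear stemmed wine glass, 80 mm wide, 205 mm tall, bystander. Origin at the centre of its foot.
- corkscrew: Folded waiter's corkscrew lying on the table, 115 mm long, 14 mm high, bystander. Origin under its centre.
- saucer: White saucer, 120 mm wide, 14 mm high, with a cork on it, bystander. Origin at the centre of its foot.
- foilcutter: Black foil cutter lying on the table, 62 x 46 x 16 mm, bystander. Origin under its centre.
There are look-alikes about, which are no part of the job. There is more than one size of the part that bears light_mid; the job needs the smaller.

How it is judged:
On the way, in this order (a step that is already met when the one before it is completed fails the run):
1. the light lies flat and still on the cork mat, let go (x of light_mid in the frame of mat between -0.09 and 0.09 m and y of light_mid in the frame of mat between -0.075 and 0.075 m and z of light_mid in the frame of mat below 0.026 m and angle between light_mid's own z axis and vertical below 0.15 rad and contact force between the fingers and light below 0.1 N and linear speed of light below 0.02 m/s), for 0.2 s.
2. the jaws are held squeezed open around the neck of the opened bottle (value of joint light_left above 0.17 rad and horizontal distance between light_jaws and bottle_neck below 0.025 m and contact force between the fingers and light above 2 N and z of light_jaws in the frame of bottle between 0.225 and 0.3 m), for 0.1 s.
At the end, for the whole second after the job is handed in: The light grips the opened bottle's neck by its spring, not held: pads centred within 8 mm of the neck's axis, 236 to 280 mm above the foot, lever at 0.08 to 0.17 rad, level within 0.25 rad, still; bottle upright within 0.05 rad, within 40 mm of its start (z of light_jaws in the frame of bottle between 0.236 and 0.28 m and horizontal distance between light_jaws and bottle_neck below 0.008 m and value of joint light_left between 0.08 and 0.17 rad and contact force between light and bottle above 3 N and angle between light_mid's own z axis and vertical below 0.25 rad and linear speed of light below 0.02 m/s and angle between bottle's own z axis and vertical below 0.05 rad and distance of bottle from where it was at the start of the episode below 0.04 m); the robot touches nothing.
It fails at once if another bottle is shifted by more than 20 mm or tipped (distance of any of bottle_red, bottle_gold from where it was at the start of the episode above 0.02 m or angle between any of bottle_red, bottle_gold's own z axis and vertical above 0.15 rad).
It fails at once if the opened bottle is tipped by more than 0.25 rad (angle between bottle's own z axis and vertical above 0.25 rad).
It fails at once if the decanter, glass, corkscrew, saucer or foil cutter is shifted by more than 30 mm (distance of any of decanter, wineglass, corkscrew, saucer, foilcutter from where it was at the start of the episode above 0.03 m).
It also fails if it takes over 61 s, if anything falls off the work surface, if the arm or the gripper's body presses on something with over 40 N, if the wrist force passes 120 N, or if a joint passes its speed limit or range.

## Robot

A 7-joint arm with a two-finger parallel gripper is mounted at the origin on the work surface. World frame = base frame: x ahead of the robot, y to its left, z up, the work surface at z = 0. Lengths are in m, angles in rad, forces in N, time in s.
With the tool pointing down it reaches from about 0.425 to 0.875 m from the base axis. Payload 4.7 kg.
Tool frame: the origin (TCP) lies midway between the tips of the shut fingers; the grasp point (between the pads) lies 19 mm behind it (ctrl.grip_depth is the distance from the TCP to the grasp point, in m); z points along the fingers, y is the direction in which the jaws open and shut (so a half turn about z gives the same grasp; the last joint's range is limited). The gripper opens to 87 mm and grips with 3 to 60 N. Pads are 19 mm wide; open, the fingers measure 117 mm over their backs; the gripper's body (75 mm by 190 mm) begins 51 mm behind the grasp point.
Start: joints at [1.294, 0.321, -0.07, 1.45, 0.023, 1.371, -0.057], TCP at [0.186, -0.623, 0.2] pointing down, gripper open.
Joint ranges: [-2.86, 2.86], [-0.3, 2.09], [-1.38, 1.24], [0.06, 2.45], [-1.56, 4.7], [0.09, 2.05], [-2.69, 2.69]. Speed limits (rad/s): [2.57, 2.57, 3.14, 3.14, 3.14, 3.14, 3.14].

## Interface

Orientations are given as a rotation vector (axis times angle).
In Python, from bench import ctrl gives the robot as it stands. The module is installed in compiled form; this text tells all that it offers.
- The arm moves only by the shell command python3 -m inch 'ROWS' [FORCE]. ROWS is JSON, a list of rows, each a list of 5 numbers: the opening, from -1 (shut) to 1 (fully open), so that 0 is half open, then the shift along the tool's x, y, z in mm, then the turn about the tool's z in rad. In form: [[fingers, tx, ty, tz, twist], ...]. A call has 1 to 5 rows; each row shifts and turns the pose as measured when the row begins, along the tool's axes as they then stand; what a row does not reach is not made up. A row lasts 1/8 s, in which the tool goes at most 62.5 mm and 10.7 degrees, less where a joint would pass 70% of its speed; a pose out of reach is approached as far as the arm can. A call is refused whole if a number of a shift passes 62.5 or a number of a turn 0.188, either way. A call with a gripper value outside its range is refused whole. The fingers move at their own pace and stop on an object; FORCE is the grip in N (left out, the last holds). Time passes only in rows, so rows that do not move let the fingers close. It gives the time, the measured TCP pose, the force and the opening at its end, in the units of the state.
- ctrl.get_state(): the state, without advancing time (a new reading comes with each control period).
- ctrl.get_image(name): name is "scene" or "top"; returns a dict with "color" (384x512x3 uint8, red, green, blue), "range_z" (384x512 float32, m along the optical axis (not along the pixel's ray), 0 where there is no reading), "K" (3x3 intrinsics, pixels), "R" (3x3) and "t" (3): a world point X has camera coordinates R X + t. Camera axes: x right, y down, z forward; pixel columns grow to the right and rows downward; lengths in m; the calibration is good to about 2 mm. A picture is of the moment at which its call begins.
- ctrl.close_job(): hands the job in, once; it reports no verdict.
The state is a dict: "time": time; "joint_positions": joint angles; "qd": joint speeds; "joint_torque": joint torques, N m; "position": TCP position; "tool_rot": TCP orientation; "ft_force": force on the tool from outside, world axes, zero at the start; "torque": the same for the moment, N m; "grip_width": opening from 0.0 (shut) to 1.0 (fully open).
Only numpy, scipy, OpenCV 4.12 (cv2) and the standard library are available. Lean on these libraries where they do the work, as an engineer would, in place of code of your own. Each camera call takes 0.05 s, during which the arm holds its last target. There are 200 camera calls.

## Working session

There is one attempt and no reset: what is moved stays moved. The work goes in short steps, Python scripts to look and compute and a shell command to move; the robot and the scene stay as the last step left them, time stands still between calls to the robot, and variables do not carry over. Pictures are saved under pics/ and viewed, about 8 in all and at most 12, crops included, and the job is handed in when it is done.

```bash
mkdir -p pics; cat > h.py <<'E'
import numpy as np, cv2
from bench import ctrl
def grab(n):
    im=ctrl.get_image(n); np.savez(''+n+'.npz',**im); return im
def load(n): return dict(np.load(''+n+'.npz'))
def pts(im):
    z=im['range_z']; v,u=np.indices(z.shape); K=im['K']
    c=np.stack([(u-K[0,2])/K[0,0]*z,(v-K[1,2])/K[1,1]*z,z],-1)
    return (c-im['t'])@im['R']
def ray(im,u,v,h):
    K=im['K'];R=im['R'];d=R.T@np.array([(u-K[0,2])/K[0,0],(v-K[1,2])/K[1,1],1.]);o=-R.T@im['t']
    return o+d*(h-o[2])/d[2]
def proj(im,X):
    c=im['R']@np.array(X)+im['t'];p=im['K']@c;return p[:2]/p[2]
def save(im,f,box=None,s=1):
    c=im['color'][...,::-1]
    if box: c=c[box[1]:box[3],box[0]:box[2]]
    cv2.imwrite('pics/'+f,cv2.resize(c,None,fx=s,fy=s,interpolation=cv2.INTER_CUBIC))
E
python3 - <<'E'
from h import *
for n in('scene','top'):
    im=grab(n); save(im,n+'1.png',s=1.5); print(n,-im['R'].T@im['t'],im['R'].round(2).tolist(),im['K'][0,0])
s=ctrl.get_state(); print(s)
E
```

```text
scene [ 1.17051983 -0.57547266  1.51295489] [[0.62, 0.78, 0.0], [0.64, -0.51, -0.58], [-0.45, 0.36, -0.82]] 435.0557176911722
top [ 0.23399254 -0.02113067  1.46314287] [[-0.01, -1.0, -0.01], [-0.99, 0.02, -0.13], [0.13, 0.01, -0.99]] 448.22761595841445
{'time': 0.1, 'joint_positions': array([ 1.29411501,  0.32171409, -0.07006331,  1.45156124,  0.02262105,
        1.37078315, -0.05693692]), 'qd': array([-0.00080796,  0.00052937,  0.00072188, -0.00303279, -0.00142767,
        0.00162133,  0.00045432]), 'joint_torque': array([-2.26955274e-05, -4.92574310e+01, -4.05653547e-01, -3.13401568e+01,
       -6.41860301e-02,  3.95057048e-02,  6.55096619e-05]), 'position': array([ 0.18613442, -0.62222566,  0.1988892 ]), 'tool_rot': array([-3.10682959e+00, -4.54874256e-01,  5.68601331e-04]), 'ft_force': array([-0.31581815, -0.30118902, -0.97253186]), 'torque': array([ 0.03629275, -0.0080308 ,  0.00783982]), 'grip_width': 0.9992037061158119}
```

View pics/scene1.png

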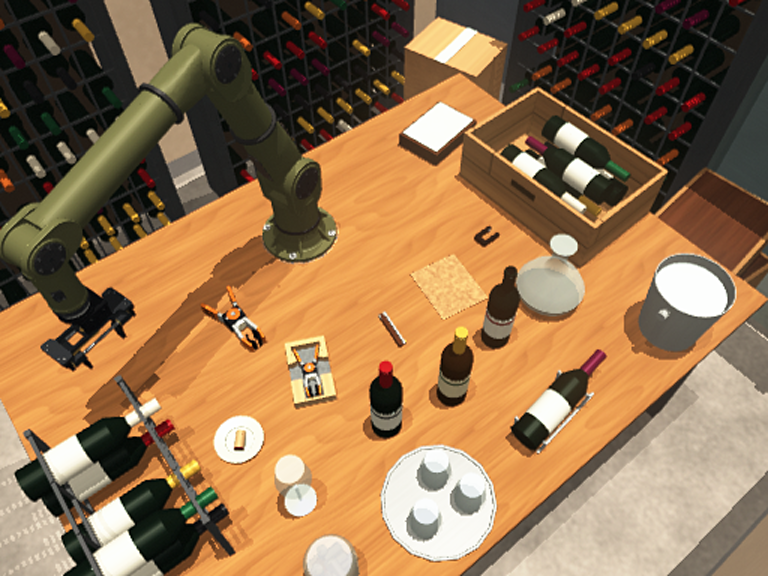

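View pics/top1.png

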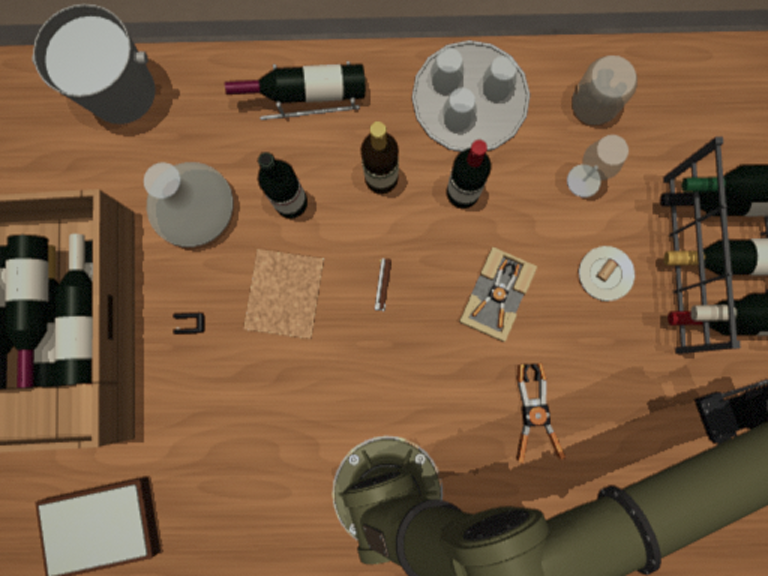

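Scene: the tray light is at scene (312,370) and top (500,293). A loose, larger clamp lies at top (537,410). The opened bottle, bare dark neck, is at top (267,160), left of gold (380,150) and red (475,160). The mat is at top (284,293). The choice is the clamp in the tray, and I'll check that in one crop.

```bash
python3 - <<'E'
from h import *
im=load('top'); sc=load('scene')
a=im['color'][150:310,290:390]; b=im['color'][90:250,90:210]
cv2.imwrite('pics/crop1.png',cv2.resize(np.hstack([a,b])[...,::-1],None,fx=3.5,fy=3.5,interpolation=cv2.INTER_CUBIC))
P=pts(im)
hsv=cv2.cvtColor(im['color'],cv2.COLOR_RGB2HSV)
# mat
def comp(mask,name,box):
    m=np.zeros_like(mask);m[box[1]:box[3],box[0]:box[2]]=mask[box[1]:box[3],box[0]:box[2]]
    n,l,s,c=cv2.connectedComponentsWithStats(m.astype(np.uint8))
    for i in range(1,n):
        if s[i,4]>8: 
            q=P[l==i];print(name,s[i,4],c[i].round(1),np.median(q,0).round(4),q[:,2].max().round(4))
H,S,V=cv2.split(hsv)
# orange parts
for p in [(333,195),(358,275),(320,212),(340,178)]: print(p,hsv[p[1],p[0]],P[p[1],p[0]].round(4))
comp((H<14)&(S>190)&(V>150),'orange',(300,160,390,310))
# tray: points with z 0.02..0.05 in region
q=P[160:232,300:362]; m=(q[...,2]>0.024)&(q[...,2]<0.045)
r=cv2.minAreaRect(q[m][:,:2].astype(np.float32)*1000);print('tray',r)
print('mat corners',[ray(im,u/1.5,v/1.5,.003).round(3).tolist() for u,v in((258,249),(323,258),(311,338),(245,329))])
# bottles: points above 0.24 high
for n in('top','scene'):
    i=load(n);Q=pts(i)
    m=(Q[...,2]>.235)&(Q[...,2]<.31)&(Q[...,0]>.3)&(Q[...,0]<.85)&(abs(Q[...,1])<.5)
    k,l,s,c=cv2.connectedComponentsWithStats(m.astype(np.uint8))
    for j in range(1,k):
        if s[j,4]>15:
            w=Q[l==j];print(n,s[j,4],c[j].round(0),w.mean(0).round(4),w.min(0).round(3),w.max(0).round(3))
E
```

```text
(333, 195) [ 20  28 185] [ 0.4138 -0.246   0.0424]
(358, 275) [ 11  77 158] [ 0.1619 -0.3141  0.0443]
(320, 212) [ 26  18 112] [ 0.3633 -0.2075  0.0062]
(340, 178) [ 23  22 104] [ 0.4747 -0.2771  0.0039]
tray ((414.553466796875, -244.59129333496094), (104.43663787841797, 178.00453186035156), 64.81000518798828)
mat corners [[0.524, 0.278, 0.003], [0.502, 0.134, 0.003], [0.325, 0.16, 0.003], [0.347, 0.304, 0.003]]
top 166 [252.  90.] [0.6778 0.0037 0.2837] [ 0.668 -0.011  0.237] [0.697 0.018 0.305]
top 164 [318. 101.] [ 0.6415 -0.1751  0.2851] [ 0.631 -0.191  0.235] [ 0.659 -0.162  0.305]
top 171 [179. 109.] [0.6257 0.2039 0.285 ] [0.614 0.191 0.235] [0.645 0.22  0.306]
scene 131 [339. 185.] [0.6365 0.2015 0.2796] [0.618 0.189 0.235] [0.651 0.223 0.306]
scene 138 [307. 226.] [ 6.895e-01 -1.000e-04  2.796e-01] [ 0.671 -0.011  0.236] [0.701 0.02  0.306]
scene 138 [257. 249.] [ 0.6542 -0.1797  0.2805] [ 0.635 -0.191  0.236] [ 0.664 -0.162  0.305]
```

View pics/crop1.png

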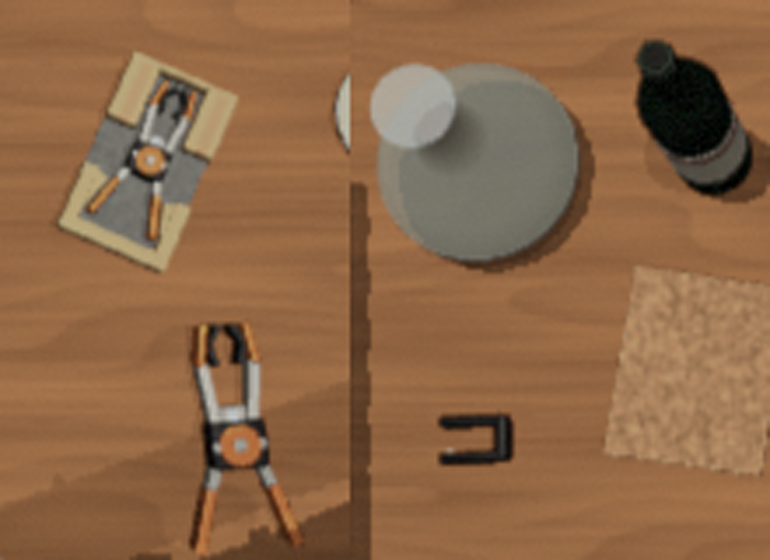

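The crop confirms it: the smaller clamp sits in the tray and the larger one lies loose on the table. The bottle at left has a bare neck and an open mouth. I'll add a helper that works out the moves, then go above the tray.

```bash
cat > d.py <<'E'
import sys; from h import *
from scipy.spatial.transform import Rotation as Ro
# usage d.py x y z yawdeg(tool x axis): remaining move in tool axes (mm) and twist
s=ctrl.get_state(); R=Ro.from_rotvec(s['tool_rot']).as_matrix(); p=s['position']
yaw=np.degrees(np.arctan2(R[1,0],R[0,0]))
print('t',round(s['time'],2),'p',p.round(4),'yaw',yaw.round(2),'grip',round(s['grip_width']*87,1),'F',s['ft_force'].round(1),'tz',R[:,2].round(3),'q',s['joint_positions'].round(2))
if len(sys.argv)>4:
    x=np.array(list(map(float,sys.argv[1:4])));y=float(sys.argv[4])
    print('tool mm',((R.T@(x-p))*1000).round(1),'twist',round(np.radians(-(y-yaw)),3))
E
python3 -m inch '[[1,0,0,0,0.18],[1,0,0,0,0.18],[1,0,0,0,0.18],[1,0,0,0,0.18]]'
python3 d.py .4146 -.2446 .12 -25.2
python3 - <<'E'
from h import *
im=load('top');P=pts(im)
print(np.degrees(np.arctan2(*(ray(im,245/1.5,329/1.5,.003)-ray(im,258/1.5,249/1.5,.003))[1::-1])))
q=P[105:170,95:160];m=(q[...,2]>.05)&(q[...,2]<.3);w=q[m];print('decanter',w.min(0),w.max(0))
E
```

```text
time: 0.6
position: [0.1856, -0.6207, 0.196]
tool_rot: [-3.056, 0.703, 0.005]
ft_force: [-0.9, 0.2, 0.3]
grip_width: 1.001
t 0.6 p [ 0.1856 -0.6207  0.196 ] yaw -25.9 grip 87.0 F [-0.9  0.2  0.3] tz [-0.002  0.007 -1.   ] q [ 1.22  0.32  0.03  1.46 -0.01  1.37 -0.78]
tool mm [  42.1 -438.    78. ] twist -0.012
171.53071942809217
decanter [0.52938012 0.32723051 0.05003169] [0.71061913 0.50947473 0.22689542]
```

```bash
python3 -m inch '[[1,5,-55,0,0],[1,5,-55,0,0],[1,5,-55,0,0],[1,5,-55,0,0],[1,5,-55,0,0]]' >/dev/null
python3 -m inch '[[1,5,-55,15,0],[1,5,-55,20,0],[1,5,-50,20,0],[1,0,0,0,0]]' >/dev/null; python3 d.py .4146 -.2446 .12 -25.2
python3 - <<'E'
from h import *
im=grab('scene');save(im,'s2.png',(150,180,280,290),5)
E
```

```text
t 1.73 p [ 0.4169 -0.2341  0.1373] yaw -26.07 grip 87.0 F [ 0.4 -0.8  0.3] tz [-0.005  0.009 -1.   ] q [ 0.79  0.02 -0.33  1.93  0.    1.2  -1.57]
tool mm [ 2.7 10.6 17.2] twist -0.015
```

View pics/s2.png

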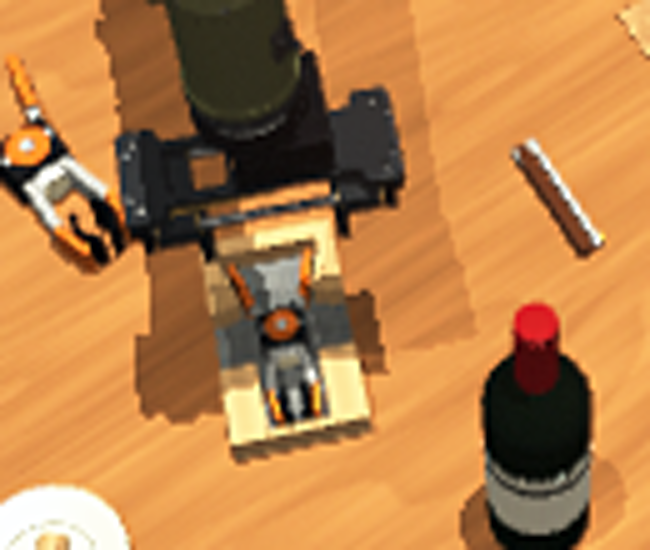

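The gripper is aligned over the tray: cap at crop (282,325), with the finger channel clear. The cap point (0.414,-0.246) agrees with the tray's centre, so I'll go down.

```bash
python3 -m inch '[[1,3,11,20,-0.015],[1,0,0,25,0],[1,0,0,0,0]]' >/dev/null; python3 d.py .4146 -.2446 .012 -25.2
python3 -m inch '[[1,0,0,30,0],[1,0,0,20,0],[1,0,0,0,0]]' >/dev/null; python3 d.py .4146 -.2446 .012 -25.2
```

```text
t 2.15 p [ 0.4122 -0.2525  0.0931] yaw -25.69 grip 86.9 F [0.6 0.  0.3] tz [-0.004  0.004 -1.   ] q [ 0.8   0.07 -0.31  1.97  0.02  1.11 -1.54]
tool mm [-0.8 -8.  81.1] twist -0.009
t 2.52 p [ 0.4128 -0.2574  0.0459] yaw -26.02 grip 87.1 F [-0.   0.5 -0.3] tz [-0. -0. -1.] q [ 0.8   0.13 -0.31  2.02  0.05  1.   -1.56]
tool mm [ -4.  -12.3  33.9] twist -0.014
```

```bash
python3 -m inch '[[1,-3,-11,0,-0.01],[1,0,0,0,0],[1,0,0,0,0]]' >/dev/null; python3 d.py .4146 -.2446 .012 -25.2;python3 -m inch '[[1,0,0,0,0],[1,0,0,0,0]]' >/dev/null; python3 d.py .4146 -.2446 .012 -25.2
```

```text
t 2.9 p [ 0.4171 -0.2472  0.0495] yaw -25.46 grip 87.1 F [ 0.4 -0.6 -0.3] tz [ 0.004 -0.003 -1.   ] q [ 0.78  0.12 -0.32  2.02  0.04  1.01 -1.57]
tool mm [-3.5 -1.3 37.5] twist -0.005
t 3.15 p [ 0.4175 -0.2476  0.0503] yaw -25.46 grip 87.1 F [-0.2  0.1 -0.3] tz [ 0.005 -0.004 -1.   ] q [ 0.78  0.12 -0.32  2.02  0.04  1.01 -1.57]
tool mm [-4.1 -1.5 38.2] twist -0.004
```

```bash
python3 -m inch '[[1,-3,-1.5,20,0],[1,0,0,16,0],[1,0,0,0,0]]' >/dev/null; python3 d.py .4146 -.2446 .012 -25.2;
```

```text
t 3.52 p [ 0.4159 -0.2456  0.0134] yaw -25.49 grip 87.0 F [0.6 0.7 0.4] tz [ 0.006 -0.005 -1.   ] q [ 0.78  0.16 -0.32  2.06  0.07  0.93 -1.59]
tool mm [-1.6 -0.3  1.4] twist -0.005
```

Now close on the housing with 20 N and lift. The width should read about 36 mm.

```bash
python3 -m inch '[[-1,0,0,0,0],[-1,0,0,0,0],[-1,0,0,0,0],[-1,0,0,0,0]]' 20 >/dev/null; python3 d.py; python3 -m inch '[[-1,0,0,0,0],[-1,0,0,-15,0],[-1,0,0,-25,0],[-1,0,0,-40,0],[-1,0,0,0,0]]' >/dev/null; python3 d.py .455 .215 .1 9
```

```text
t 4.03 p [ 0.4172 -0.2465  0.0149] yaw -25.5 grip 54.9 F [ 0.4 -0.9  0.2] tz [ 0.008 -0.006 -1.   ] q [ 0.78  0.16 -0.32  2.05  0.07  0.93 -1.59]
t 4.65 p [ 0.4173 -0.2461  0.1004] yaw -25.47 grip 5.6 F [0.3 0.2 0.2] tz [ 0.01  -0.007 -1.   ] q [ 0.79  0.05 -0.32  1.98  0.02  1.11 -1.55]
tool mm [-164.2 -432.5   -2.4] twist -0.602
```

The fingers are slow and I lifted before they had closed. I'll reopen, go back and check that the light hasn't moved.

```bash
python3 -m inch '[[1,0,0,0,0],[1,0,0,0,0],[1,0,0,0,0],[1,0,0,0,0],[1,0,0,0,0]]' >/dev/null;python3 -m inch '[[1,0,0,0,0],[1,0,0,0,0],[1,0,0,0,0],[1,0,0,0,0],[1,0,0,0,0]]' >/dev/null; python3 d.py .4146 -.2446 .012 -25.2
python3 - <<'E'
from h import *
im=grab('scene');save(im,'s3.png',(150,180,280,290),5)
E
```

```text
t 5.9 p [ 0.4156 -0.2451  0.0985] yaw -25.46 grip 86.3 F [-0.2  0.5 -0.4] tz [ 0.006 -0.005 -1.   ] q [ 0.79  0.05 -0.32  1.98  0.02  1.11 -1.55]
tool mm [-1.8 -0.2 86.5] twist -0.005
```

View pics/s3.png

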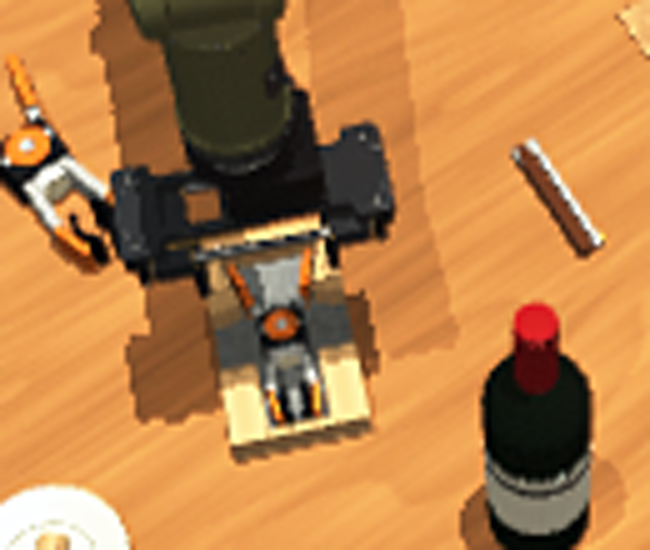

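The light is undisturbed in the tray, with its cap still at (282,325). I'll go down again and close for longer.

```bash
python3 -m inch '[[1,-1,0,30,0],[1,0,0,30,0],[1,0,0,0,0]]' >/dev/null; python3 d.py .4146 -.2446 .012 -25.2; python3 -m inch '[[1,-1,0,24,0],[1,0,0,0,0]]' >/dev/null; python3 d.py .4146 -.2446 .012 -25.2; python3 -m inch '[[-1,0,0,0,0],[-1,0,0,0,0],[-1,0,0,0,0],[-1,0,0,0,0],[-1,0,0,0,0]]' 20 >/dev/null;  python3 -m inch '[[-1,0,0,0,0],[-1,0,0,0,0],[-1,0,0,0,0],[-1,0,0,0,0],[-1,0,0,0,0]]' 20 >/dev/null; python3 d.py
```

```text
t 6.33 p [ 0.4159 -0.2456  0.0381] yaw -25.47 grip 87.1 F [-0.1  0.2 -0.1] tz [ 0.008 -0.006 -1.   ] q [ 0.78  0.13 -0.32  2.04  0.05  0.97 -1.58]
tool mm [-1.9 -0.4 26.1] twist -0.005
t 6.58 p [ 0.4167 -0.2461  0.016 ] yaw -25.47 grip 86.9 F [-0.3 -0.1  0.9] tz [ 0.011 -0.007 -1.   ] q [ 0.78  0.16 -0.32  2.06  0.06  0.92 -1.59]
tool mm [-2.6 -0.5  3.9] twist -0.005
t 7.83 p [ 0.4197 -0.2479  0.0204] yaw -25.47 grip 1.4 F [-0.5  0.1  0.4] tz [ 0.016 -0.011 -1.   ] q [ 0.78  0.15 -0.32  2.05  0.06  0.93 -1.59]
```

```bash
python3 - <<'E'
from h import *
im=grab('scene');save(im,'s4.png',(150,180,280,290),5)
print((proj(im,[.4197,-.2479,.0204])-[150,180])*5, (proj(im,[.4146,-.2446,.042])-[150,180])*5)
E
```

```text
[279.07252836 339.65571161] [275.99529085 319.23083912]
```

View pics/s4.png

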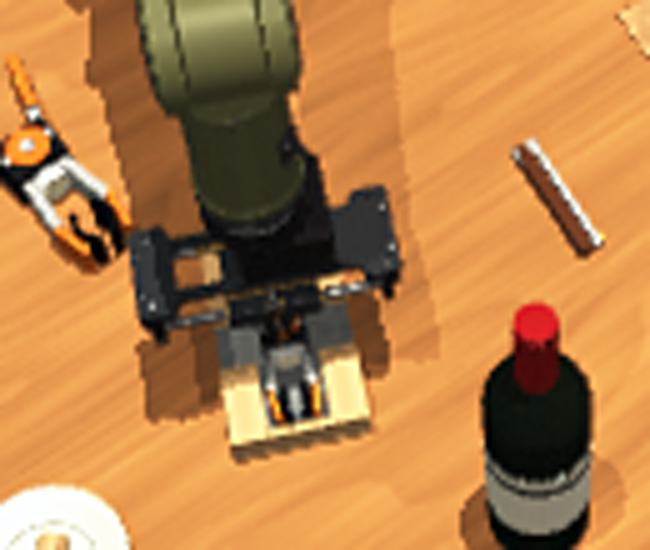

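```bash
python3 d.py; python3 - <<'E'
from h import *
im=load('scene');P=pts(im)
save(im,'s5.png',(185,220,230,265),13)
c,s=np.cos(np.radians(-25.2)),np.sin(np.radians(-25.2))
Q=P-np.array([.4146,-.2446,0]);L=np.stack([Q[...,0]*c+Q[...,1]*s,-Q[...,0]*s+Q[...,1]*c,Q[...,2]],-1)*1000
for v in range(232,262,2): print(v,[tuple(int(k) for k in L[v,u]) for u in range(196,220,3)])
E
```

```text
t 7.88 p [ 0.4197 -0.2479  0.0204] yaw -25.47 grip 1.0 F [-0.2 -0.3  0.7] tz [ 0.016 -0.011 -1.   ] q [ 0.78  0.15 -0.32  2.05  0.06  0.93 -1.59]
232 [(-2, -23, 137), (39, -11, 203), (27, -1, 179), (29, 8, 178), (28, 19, 172), (26, 29, 165), (32, 39, 170), (28, 50, 159)]
234 [(0, -24, 128), (29, -13, 172), (28, -2, 166), (30, 7, 165), (27, 17, 157), (30, 28, 158), (28, 38, 151), (30, 49, 150)]
236 [(24, -25, 155), (29, -14, 158), (29, -4, 155), (30, 5, 153), (33, 16, 152), (27, 26, 138), (-32, 38, 31), (-30, 49, 30)]
238 [(30, -26, 150), (29, -16, 144), (28, -5, 140), (4, 3, 94), (29, 14, 132), (34, 25, 136), (33, 36, 131), (32, 46, 124)]
240 [(32, -28, 141), (32, -17, 135), (35, -7, 137), (35, 3, 133), (39, 13, 136), (41, 24, 134), (43, 34, 134), (-24, 47, 9)]
242 [(39, -29, 138), (43, -18, 141), (40, -8, 131), (-13, 0, 32), (43, 12, 129), (39, 22, 117), (41, 33, 116), (-15, 45, 9)]
244 [(42, -30, 130), (42, -20, 126), (46, -9, 127), (17, 0, 73), (20, 10, 73), (-16, 21, 1), (-10, 32, 7), (-8, 44, 7)]
246 [(-18, -36, 6), (-16, -25, 5), (3, -13, 36), (15, -2, 53), (21, 9, 59), (-2, 19, 11), (-3, 31, 5), (0, 42, 6)]
248 [(-8, -38, 9), (-8, -26, 4), (13, -14, 40), (16, -3, 39), (14, 7, 32), (12, 18, 23), (6, 29, 8), (9, 41, 8)]
250 [(-2, -39, 5), (3, -28, 10), (6, -16, 10), (18, -5, 28), (23, 6, 32), (21, 17, 24), (25, 28, 27), (28, 39, 28)]
252 [(8, -40, 9), (9, -29, 5), (12, -18, 7), (25, -6, 25), (29, 4, 27), (34, 15, 32), (35, 26, 29), (40, 37, 34)]
254 [(33, -40, 38), (29, -30, 26), (22, -19, 9), (23, -8, 5), (23, 2, 0), (41, 14, 30), (36, 25, 15), (45, 36, 28)]
256 [(36, -42, 30), (42, -30, 36), (29, -20, 5), (33, -9, 9), (36, 1, 10), (39, 12, 10), (41, 24, 9), (55, 35, 31)]
258 [(44, -43, 28), (47, -32, 29), (40, -21, 11), (47, -10, 19), (39, 0, -1), (60, 11, 35), (47, 22, 4), (63, 33, 31)]
260 [(55, -44, 34), (58, -33, 35), (60, -22, 34), (59, -11, 27), (52, -1, 8), (66, 10, 30), (58, 21, 9), (74, 32, 36)]
```

View pics/s5.png

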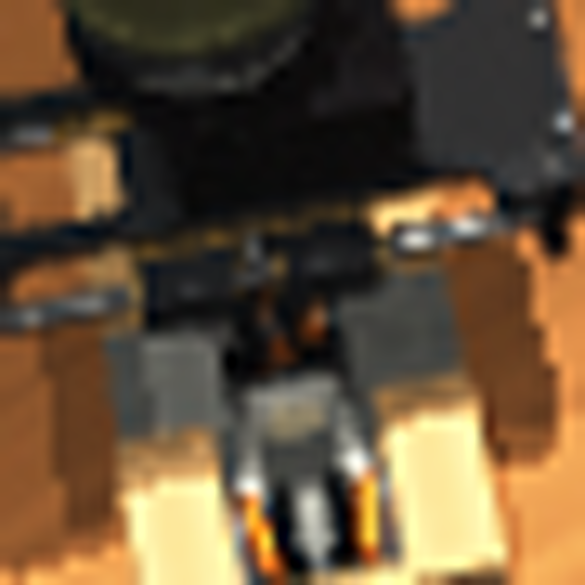

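```bash
python3 -m inch '[[-1,0,0,-20,0],[-1,0,0,-30,0],[-1,0,0,-30,0],[-1,0,0,0,0],[-1,0,0,0,0]]' >/dev/null; python3 d.py; python3 - <<'E'
from h import *
im=grab('scene');t=grab('top')
a=im['color'][190:280,170:270];b=t['color'][150:240,285:385]
cv2.imwrite('pics/s6.png',cv2.resize(np.hstack([a,b])[...,::-1],None,fx=4,fy=4,interpolation=cv2.INTER_CUBIC))
E
```

```text
t 8.5 p [ 0.4173 -0.2464  0.1013] yaw -25.47 grip 0.4 F [-0.  -0.   0.1] tz [ 0.014 -0.01  -1.   ] q [ 0.79  0.05 -0.32  1.98  0.02  1.1  -1.55]
```

View pics/s6.png

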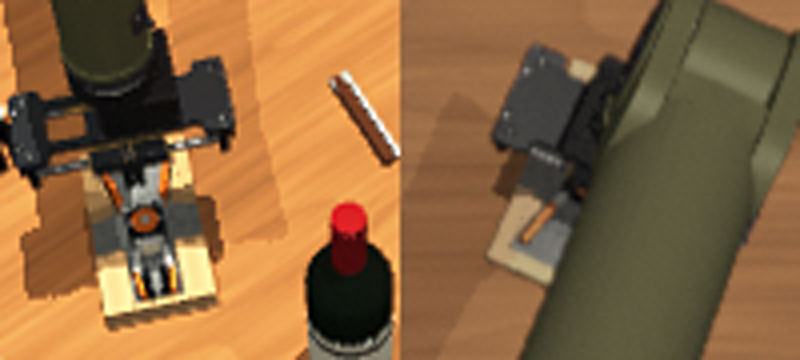

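```bash
python3 - <<'E'
from h import *
for n in('scene','top'):
    im=load(n);P=pts(im);print(n,'TCP px',proj(im,[.4173,-.2464,.1013]),'50 above',proj(im,[.4173,-.2464,.1513]))
    # points within finger volume around TCP
    d=P-np.array([.4173,-.2464,0]);m=(np.hypot(d[...,0],d[...,1])<.035)&(P[...,2]>.06)&(P[...,2]<.175)
    v,u=np.nonzero(m)
    for h in range(60,175,10):
        k=m&(P[...,2]*1000>=h)&(P[...,2]*1000<h+10)
        if k.sum(): vv,uu=np.nonzero(k);print(h,k.sum(),'u',uu.min(),uu.max(),'v',vv.min(),vv.max(),P[k].mean(0).round(3),P[k].min(0).round(3),P[k].max(0).round(3))
E
```

```text
scene TCP px [203.55314831 236.92692123] 50 above [202.07961695 230.09247094]
120 3 u 203 205 v 236 236 [ 0.428 -0.249  0.126] [ 0.424 -0.251  0.122] [ 0.431 -0.246  0.128]
130 12 u 201 206 v 233 236 [ 0.427 -0.25   0.135] [ 0.419 -0.259  0.132] [ 0.436 -0.244  0.139]
140 6 u 201 205 v 233 234 [ 0.426 -0.251  0.145] [ 0.424 -0.257  0.141] [ 0.429 -0.243  0.149]
150 5 u 200 205 v 232 233 [ 0.427 -0.25   0.153] [ 0.425 -0.26   0.15 ] [ 0.431 -0.243  0.155]
160 7 u 201 203 v 226 231 [ 0.423 -0.249  0.164] [ 0.412 -0.255  0.16 ] [ 0.427 -0.241  0.167]
170 3 u 201 202 v 226 227 [ 0.415 -0.246  0.172] [ 0.413 -0.247  0.171] [ 0.419 -0.245  0.173]
top TCP px [336.06752283 191.41131715] 50 above [338.79395155 189.10687265]
```

```bash
python3 - <<'E'
from h import *
im=load('scene');P=pts(im)
for v in range(224,246): print(v,' '.join('%4d'%(P[v,u,2]*1000) for u in range(190,218)),'|',' '.join('%3d'%im['color'][v,u].mean() for u in range(198,210)))
K=im['K'][0,0];print('mm/px',im['range_z'][234,203]/K*1000, 'front edge px',proj(im,[.4173+.0086,-.2464-.004,.1013]),'cap before: ',proj(im,[.4146,-.2446,.042]))
E
```

```text
224  236  242  238  238  239  233  240  236  234  236  231  231  230  230  230  230  219  223  220  216  214   -3   -1   31   36   37    4    1 |  15  21  27  25  31  27  36  42  42  54  54  42
225  238  240  234  234  235  237  233  230  228  228  231  227  222  227  221  222  213  214  216  218  216  215   34   34   23  213  214  212 |  36  39  44  42  58  44  42  31  22  23  22  20
226  233  232 1512 1512  225  226  225  223  221  217  222  172  166  219  213  218  216  216  217  215  218  219  210  206  209  210  209  210 |  66  53  41  26  62  30  22  24  23  24  25  25
227  227   -4  220  217  218  215  215  224  220  220  220  170  173  215  212  217  222  214  217  212  211  216  211  208  206  210  200   -2 |  30  31  41  35  72  39  24  26  26  33  35  32
228    0   -2  215  216  217  225  215  218  217  223  215  215  210  217  224  218  219  219  216  215  217  213   24   32   30   27   27   -7 |  30  32  44  53  54  63  30  30  32  52  41  30
229   31   34  217  223  217  218  218  217  215  217  217  213  209  208  213  214  219  212  212  216  210  206   17   16   31  
[... 2575 characters left out ...]
59  34  12
243    4    3   27   25   14   22   21    9    7    1   18   35   38   35   33   35   35   38   30   34   29    7    7    7   -2    8    7   13 |  72  68  71  59  12  47  76  79  85  77  76  42
244    6    7    4   16   15   11    2    3   -2    9    3   32   40   33   36   36   38   34   37   41   42    5    8    0    1    5   11    7 |  70  95  85  37  39  86  76  91 105  79  78  84
245    1    0    1   12    7    6   11    6    2    6    1    0   35   35   41   34   35   39   43   40   44    9    7    6    3    7   14    2 |  74  96  93  50  78 102  75  89 101  79  75  44
mm/px 3.6194739067920794 front edge px [203.96300146 239.11722934] cap before:  [205.19905817 243.84616782]
```

The fingers did miss. In the picture the fingertips end about 20 mm above the reported TCP, though x and y agree, so they closed above the cap. I'll go down further in small steps, watching the force.

```bash
python3 -m inch '[[1,0,0,0,0],[1,0,0,0,0],[1,0,0,0,0],[1,0,0,0,0],[1,0,0,0,0]]' >/dev/null;python3 -m inch '[[1,-1,0,0,0],[1,0,0,0,0],[1,0,0,0,0],[1,0,0,0,0]]' >/dev/null; python3 d.py .4146 -.2446 .01 -25.2
python3 - <<'E'
from h import *
im=grab('scene');P=pts(im);p=ctrl.get_state()['position']
c,s=np.cos(np.radians(-25.47)),np.sin(np.radians(-25.47));Q=P-p
L=np.stack([Q[...,0]*c+Q[...,1]*s,-Q[...,0]*s+Q[...,1]*c,Q[...,2]],-1)*1000
m=(abs(L[...,0])<25)&(abs(L[...,1])<65)&(L[...,2]>-30)&(L[...,2]<120)
for h in range(-30,120,10):
    k=m&(L[...,2]>=h)&(L[...,2]<h+10)
    if k.any(): print(h,k.sum(),'y',np.sort(L[k][:,1]).round(0)[[0,-1]],'x',L[k][:,0].mean().round(0),'v',np.nonzero(k)[0].max())
for y in(-50,50): print(proj(im,p+np.array([9*c-y/1000*s*1,9*s,0])*np.array([.001,.001,1])+np.array([0,0,0])))
E
python3 -m inch '[[1,0,0,30,0],[1,0,0,30,0],[1,0,0,15,0],[1,0,0,0,0]]' >/dev/null; python3 d.py .4146 -.2446 .0 -25.2
```

```text
t 9.72 p [ 0.4152 -0.2451  0.099 ] yaw -25.46 grip 81.7 F [-0.3 -0.2  0.1] tz [ 0.011 -0.007 -1.   ] q [ 0.79  0.05 -0.32  1.98  0.02  1.1  -1.55]
tool mm [-1.9 -0.4 89. ] twist -0.005
20 7 y [-48.  51.] x 7.0 v 238
30 7 y [-47.  48.] x 11.0 v 237
40 6 y [-47.  48.] x 10.0 v 236
50 8 y [-49.  49.] x 11.0 v 235
60 8 y [-45.  46.] x 4.0 v 233
70 5 y [-44.  46.] x -2.0 v 229
100 4 y [-48.  44.] x 1.0 v 226
110 59 y [-64.  63.] x 0.0 v 230
[203.95435121 238.72567298]
[203.96089492 238.73367818]
t 10.28 p [ 0.4173 -0.2465  0.0233] yaw -25.47 grip 87.2 F [ 0.4  0.4 -0.5] tz [ 0.013 -0.009 -1.   ] q [ 0.78  0.14 -0.32  2.05  0.06  0.94 -1.59]
tool mm [-3.7 -0.6 23.3] twist -0.005
```

```bash
python3 -m inch '[[1,-2,0,12,0],[1,0,0,8,0],[1,0,0,0,0]]' >/dev/null; python3 d.py .4146 -.2446 -.01 -25.2;  python3 -m inch '[[1,-2,0,5,0],[1,0,0,0,0]]'; python3 -m inch '[[1,0,0,5,0],[1,0,0,0,0]]'; python3 d.py .4146 -.2446 -.01 -25.2
```

```text
t 10.65 p [ 0.4171 -0.2467  0.0038] yaw -25.48 grip 86.7 F [ 0.3  0.3 -0.4] tz [ 0.016 -0.011 -1.   ] q [ 0.78  0.17 -0.32  2.07  0.07  0.89 -1.6 ]
tool mm [-3.4 -0.9 13.8] twist -0.005
time: 10.9
position: [0.4157, -0.2461, -0.001]
tool_rot: [3.057, -0.691, 0.03]
ft_force: [-0.8, -0.1, 0.2]
grip_width: 0.999
time: 11.15
position: [0.4159, -0.2463, -0.0061]
tool_rot: [3.057, -0.691, 0.031]
ft_force: [-0.1, -0.1, 0.4]
grip_width: 1.001
t 11.15 p [ 0.4159 -0.2463 -0.0061] yaw -25.48 grip 87.1 F [-0.1 -0.1  0.4] tz [ 0.017 -0.012 -1.   ] q [ 0.78  0.18 -0.32  2.08  0.08  0.87 -1.6 ]
tool mm [-2.  -1.   3.9] twist -0.005
```

Reported z is below the floor with no contact, so the offset is real. I'll step on until it touches.

```bash
for i in 1; do python3 -m inch '[[1,0,0,4,0],[1,0,0,0,0]]'|sed -n '2p;4p'; python3 -m inch '[[1,0,0,4,0],[1,0,0,0,0]]'|sed -n '2p;4p';python3 -m inch '[[1,0,0,3,0],[1,0,0,0,0]]'|sed -n '2p;4p'; done; python3 d.py .4146 -.2446 -.01 -25.2
```

```text
position: [0.4161, -0.2464, -0.0103]
ft_force: [0.1, 0.1, 0.6]
position: [0.4162, -0.2465, -0.0146]
ft_force: [0.7, 0.7, 0.2]
position: [0.4169, -0.2468, -0.0159]
ft_force: [0.1, 0.3, 0.3]
t 11.9 p [ 0.4169 -0.2468 -0.0159] yaw -25.5 grip 86.8 F [0.1 0.3 0.3] tz [ 0.018 -0.012 -1.   ] q [ 0.78  0.2  -0.32  2.08  0.09  0.85 -1.61]
tool mm [-2.9 -1.  -6. ] twist -0.005
```

```bash
python3 -m inch '[[-1,0,0,0,0],[-1,0,0,0,0],[-1,0,0,0,0],[-1,0,0,0,0],[-1,0,0,0,0]]' 20|tail -2;  python3 -m inch '[[-1,0,0,0,0],[-1,0,0,0,0],[-1,0,0,0,0]]' |tail -2; python3 d.py .4146 -.2446 -.01 -25.2
```

```text
ft_force: [-0.3, 0.9, 0.6]
grip_width: 0.517
ft_force: [-0.5, 0.8, 1.7]
grip_width: 0.413
t 12.9 p [ 0.4175 -0.2463 -0.016 ] yaw -25.48 grip 36.0 F [-0.5  0.8  1.7] tz [ 0.019 -0.012 -1.   ] q [ 0.78  0.2  -0.32  2.08  0.09  0.85 -1.61]
tool mm [-3.3 -0.3 -6.1] twist -0.005
```

Gripped: the width reads 36.0 mm. Lift, turn and carry.

```bash
python3 -m inch '[[-1,0,0,-10,0],[-1,0,0,-20,0],[-1,0,0,-40,0],[-1,0,0,-40,0],[-1,0,0,0,0]]' 25 |tail -1; python3 -m inch '[[-1,0,0,0,-0.15],[-1,0,0,0,-0.15],[-1,0,0,0,-0.15],[-1,0,0,0,-0.15],[-1,0,0,0,0]]' |tail -1; python3 d.py .4583 .215 .08 9
```

```text
grip_width: 0.411
grip_width: 0.412
t 14.15 p [ 0.4101 -0.2443  0.0951] yaw 9.86 grip 35.8 F [-0.2  0.3 -0.8] tz [ 0.011 -0.009 -1.   ] q [ 0.81  0.04 -0.34  2.    0.02  1.09 -0.93]
tool mm [ 126.  -444.4   11.4] twist 0.015
```

```bash
python3 -m inch '[[-1,13,-45,0,0],[-1,13,-45,0,0],[-1,13,-45,0,0],[-1,13,-45,0,0],[-1,13,-45,0,0]]' |tail -1; python3 -m inch '[[-1,13,-45,0,0],[-1,13,-45,0,0],[-1,13,-45,0,0],[-1,12,-45,0,0],[-1,0,0,0,0]]' |tail -1; python3 d.py .4583 .215 .0 9
```

```text
grip_width: 0.411
grip_width: 0.414
t 15.4 p [0.46   0.1853 0.0885] yaw 7.71 grip 36.0 F [-0.7 -0.1 -0.1] tz [ 0.008 -0.009 -1.   ] q [ 0.32  0.14 -0.81  1.94  0.13  1.1  -1.98]
tool mm [  1.7 -30.5  88.2] twist -0.022
```

```bash
python3 -m inch '[[-1,2,-25,25,-0.02],[-1,0,-3,35,0],[-1,0,0,20,0],[-1,0,0,0,0]]' |tail -2; python3 d.py .4583 .215 -.018 9;python3 -m inch '[[-1,0,0,10,0],[-1,0,0,0,0]]' |tail -2; python3 d.py .4583 .215 -.018 9
```

```text
ft_force: [-0.3, 0.0, 0.1]
grip_width: 0.41
t 15.9 p [0.4587 0.209  0.0048] yaw 8.18 grip 35.7 F [-0.3  0.   0.1] tz [ 0.006 -0.012 -1.   ] q [ 0.22  0.3  -0.79  1.99  0.28  0.95 -2.14]
tool mm [ 0.4 -6.3 22.7] twist -0.014
ft_force: [0.4, -1.0, -0.6]
grip_width: 0.414
t 16.15 p [ 0.4597  0.2077 -0.0049] yaw 7.99 grip 36.0 F [ 0.4 -1.  -0.6] tz [ 0.007 -0.013 -1.   ] q [ 0.22  0.32 -0.78  2.    0.29  0.94 -2.15]
tool mm [-0.4 -7.7 13. ] twist -0.018
```

```bash
python3 -m inch '[[-1,0,0,8,0],[-1,0,0,0,0]]' |tail -2; python3 -m inch '[[-1,0,0,4,0],[-1,0,0,0,0]]' |tail -2; python3 d.py .4583 .2077 -.019 8
```

```text
ft_force: [-0.6, -0.4, -1.3]
grip_width: 0.413
ft_force: [-0.2, 0.7, -1.1]
grip_width: 0.409
t 16.65 p [ 0.4612  0.2075 -0.0162] yaw 7.92 grip 35.6 F [-0.2  0.7 -1.1] tz [ 0.01  -0.013 -1.   ] q [ 0.21  0.33 -0.77  2.01  0.31  0.91 -2.17]
tool mm [-2.8 -0.6  2.7] twist -0.001
```

```bash
python3 -m inch '[[-1,0,0,3,0],[0.2,0,0,0,0],[0.2,0,0,0,0],[0.2,0,0,0,0],[0.2,0,0,0,0]]' |tail -2; python3 -m inch '[[1,0,0,0,0],[1,0,0,0,0],[1,0,0,0,0],[1,0,0,0,0],[1,0,0,0,0]]'|tail -2;  python3 d.py
python3 -m inch '[[1,0,0,0,0],[1,0,0,0,0],[1,0,0,-30,0],[1,0,0,-30,0],[1,0,0,0,0]]'|tail -2;  python3 -m inch '[[1,-30,0,-10,0],[1,-30,0,0,0],[1,-15,0,0,0],[1,0,0,0,0]]'|tail -2;python3 d.py; python3 - <<'E'
from h import *
im=grab('scene');t=grab('top')
a=im['color'][150:240,250:370];b=t['color'][140:230,130:250]
cv2.imwrite('pics/s7.png',cv2.resize(np.hstack([a,b])[...,::-1],None,fx=3.3,fy=3.3,interpolation=cv2.INTER_CUBIC))
E
```

```text
ft_force: [-0.3, -1.1, 0.2]
grip_width: 0.593
ft_force: [0.1, -1.6, 1.8]
grip_width: 0.989
t 17.9 p [ 0.4625  0.2072 -0.0185] yaw 7.9 grip 86.0 F [ 0.1 -1.6  1.8] tz [ 0.012 -0.013 -1.   ] q [ 0.2   0.34 -0.77  2.01  0.32  0.91 -2.17]
ft_force: [0.3, -0.4, 0.3]
grip_width: 1.0
ft_force: [0.2, 0.6, -1.1]
grip_width: 1.005
t 19.02 p [0.3821 0.198  0.0483] yaw 7.93 grip 87.5 F [ 0.2  0.6 -1.1] tz [ 0.006 -0.012 -1.   ] q [ 0.32  0.03 -0.87  2.12  0.05  1.   -2.01]
```

View pics/s7.png

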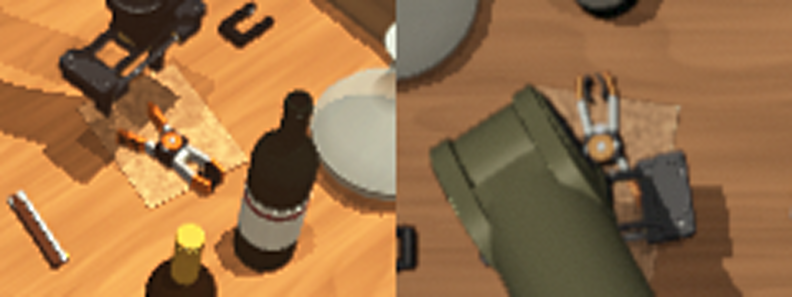

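The light lies flat on the mat, with its cap at top-crop (600,148) and jaws at (600,85). I'll check its pose, and the neck of the opened bottle.

```bash
python3 - <<'E'
from h import *
t=load('top');s=load('scene')
for n,im,bx in(('top',t,(180,158,205,205)),('scene',s,(285,175,325,210))):
    hsv=cv2.cvtColor(im['color'],cv2.COLOR_RGB2HSV)[bx[1]:bx[3],bx[0]:bx[2]]
    m=((hsv[...,0]<14)&(hsv[...,1]>150)&(hsv[...,2]>110)).astype(np.uint8)
    k,l,st,c=cv2.connectedComponentsWithStats(m)
    for j in range(1,k):
        if st[j,4]>3:
            u,v=c[j]+bx[:2];print(n,st[j,4],(u.round(1),v.round(1)),'z.04',ray(im,u,v,.040).round(4),'z.029',ray(im,u,v,.029).round(4))
# neck centre: lip+neck mask rows of opened bottle via range
for n in('top','scene'):
    im=load(n);P=pts(im)
    m=(P[...,2]>.24)&(P[...,2]<.31)&(abs(P[...,0]-.632)<.05)&(abs(P[...,1]-.205)<.05)
    # mouth: top surface
    k=m&(P[...,2]>.292)
    print(n,'mouth',k.sum(),P[k].mean(0).round(4),P[k].min(0).round(3),P[k].max(0).round(3), (lambda q:ray(im,q[1],q[0],.298).round(4))(np.argwhere(k).mean(0)))
    for h in(.24,.25,.26,.27,.28):
        k=m&(abs(P[...,2]-h)<.006); 
        if k.any(): print(h,k.sum(),P[k].mean(0).round(4))
    print('cam',(-im['R'].T@im['t']).round(3))
E
```

```text
top 5 (np.float64(193.2), np.float64(162.4)) z.04 [0.5276 0.2016 0.04  ] z.029 [0.5298 0.2033 0.029 ]
top 4 (np.float64(184.0), np.float64(165.5)) z.04 [0.5178 0.2314 0.04  ] z.029 [0.52   0.2334 0.029 ]
top 6 (np.float64(202.5), np.float64(197.3)) z.04 [0.413  0.1711 0.04  ] z.029 [0.4144 0.1726 0.029 ]
scene 123 (np.float64(295.0), np.float64(182.0)) z.04 [0.4045 0.2185 0.04  ] z.029 [0.3987 0.2245 0.029 ]
scene 4 (np.float64(309.0), np.float64(175.8)) z.04 [0.4166 0.287  0.04  ] z.029 [0.411  0.2934 0.029 ]
scene 7 (np.float64(313.3), np.float64(176.4)) z.04 [0.4307 0.2989 0.04  ] z.029 [0.4251 0.3054 0.029 ]
scene 22 (np.float64(287.7), np.float64(190.0)) z.04 [0.4173 0.1673 0.04  ] z.029 [0.4116 0.1729 0.029 ]
scene 5 (np.float64(288.6), np.float64(194.4)) z.04 [0.4363 0.1558 0.04  ] z.029 [0.4309 0.1613 0.029 ]
scene 5 (np.float64(292.6), np.float64(194.2)) z.04 [0.4458 0.1694 0.04  ] z.029 [0.4404 0.175  0.029 ]
scene 10 (np.float64(316.2), np.float64(202.8)) z.04 [0.538  0.2168 0.04  ] z.029 [0.5333 0.2227 0.029 ]
scene 36 (np.float64(310.7), np.float64(206.4)) z.04 [0.537  0.1873 0.04  ] z.029 [0.5322 0.193  0.029 ]
top mouth 105 [0.6286 0.2058 0.2993] [0.613 0.192 0.293] [0.644 0.22  0.305] [0.6291 0.206  0.298 ]
0.24 9 [0.6203 0.1997 0.243 ]
0.25 16 [0.6214 0.2018 0.2499]
0.26 13 [0.6205 0.202  0.2608]
0.27 16 [0.6205 0.201  0.2697]
0.28 9 [0.6214 0.1997 0.2788]
cam [ 0.234 -0.021  1.463]
scene mouth 59 [0.6346 0.2049 0.2989] [0.62  0.19  0.292] [0.648 0.223 0.305] [0.6343 0.2055 0.298 ]
0.24 7 [0.6387 0.1989 0.2427]
0.25 15 [0.6387 0.1988 0.249 ]
0.26 17 [0.6387 0.1987 0.2614]
0.27 15 [0.6393 0.1997 0.2707]
0.28 14 [0.64   0.1975 0.2796]
cam [ 1.171 -0.575  1.513]
```

```bash
python3 -m inch '[[1,24,-2,0,0],[1,0,0,0,0],[1,0,0,0,0]]'|tail -1;  python3 d.py .4095 .1998 -.014 7.9
```

```text
grip_width: 0.997
t 19.5 p [0.4079 0.2043 0.0479] yaw 7.87 grip 86.7 F [-0.1 -0.2 -0.5] tz [ 0.004 -0.009 -1.   ] q [ 0.31  0.11 -0.87  2.06  0.11  1.01 -2.05]
tool mm [ 0.8  4.1 61.9] twist -0.001
```

```bash
python3 -m inch '[[1,0,3,30,0],[1,0,0,15,0],[1,0,0,0,0]]'|tail -1;  python3 d.py .4095 .1998 -.014 7.9; python3 -m inch '[[1,0,0,8,0],[1,0,0,5,0],[1,0,0,0,0]]'|tail -1;  python3 d.py .4095 .1998 -.014 7.9
```

```text
grip_width: 1.001
t 19.88 p [0.4081 0.2009 0.002 ] yaw 7.87 grip 87.1 F [ 0.6 -0.3 -0.6] tz [ 0.004 -0.009 -1.   ] q [ 0.28  0.2  -0.85  2.11  0.2   0.92 -2.11]
tool mm [ 1.2  1.1 16. ] twist -0.0
grip_width: 1.001
t 20.25 p [ 0.4091  0.2014 -0.0105] yaw 7.89 grip 87.1 F [ 0.1 -0.1 -0.6] tz [ 0.006 -0.008 -1.   ] q [ 0.27  0.22 -0.84  2.11  0.23  0.89 -2.14]
tool mm [0.1 1.6 3.6] twist -0.0
```

Now squeeze with 40 N. The width should end near 30 mm.

```bash
python3 -m inch '[[1,0,1.5,4,0],[-1,0,0,0,0],[-1,0,0,0,0],[-1,0,0,0,0],[-1,0,0,0,0]]' 40|tail -1; python3 -m inch '[[-1,0,0,0,0],[-1,0,0,0,0],[-1,0,0,0,0],[-1,0,0,0,0],[-1,0,0,0,0]]'|tail -1;python3 d.py .4095 .1998 -.014 7.9; python3 -m inch '[[-1,0,0,0,0],[-1,0,0,0,0],[-1,0,0,0,0]]'|tail -1;python3 d.py .4095 .1998 -.014 7.9;
```

```text
grip_width: 0.631
grip_width: 0.333
t 21.5 p [ 0.4101  0.1993 -0.014 ] yaw 7.86 grip 28.9 F [ 0.7 -0.9  0.8] tz [ 0.008 -0.009 -1.   ] q [ 0.26  0.23 -0.84  2.12  0.23  0.88 -2.14]
tool mm [-0.5 -0.6  0. ] twist -0.001
grip_width: 0.332
t 21.88 p [ 0.4101  0.1993 -0.0139] yaw 7.87 grip 28.9 F [-0.  -0.3  0.3] tz [ 0.008 -0.009 -1.   ] q [ 0.26  0.23 -0.84  2.12  0.23  0.88 -2.14]
tool mm [-0.5 -0.6  0.1] twist -0.001
```

Squeezed at 28.9 mm. Lift straight up to neck height.

```bash
python3 -m inch '[[-1,0,0,-20,0],[-1,0,0,-40,0],[-1,0,0,-45,0],[-1,0,0,-45,0],[-1,0,0,-45,0]]'|tail -1; python3 -m inch '[[-1,0,0,-40,0],[-1,0,0,0,0],[-1,0,0,0,0]]'|tail -1;python3 d.py .432 .1784 .228 8
```

```text
grip_width: 0.331
grip_width: 0.333
t 22.88 p [0.4059 0.2026 0.2257] yaw 8.04 grip 29.0 F [ 0.2  0.5 -1.4] tz [ 0.004 -0.008 -1.   ] q [ 0.4  -0.12 -0.84  1.85 -0.08  1.38 -1.86]
tool mm [22.4 27.7 -2. ] twist 0.001
```

```bash
python3 -m inch '[[-1,10,18,0,0],[-1,10,8,-2,0],[-1,0,0,0,0],[-1,0,0,0,0]]'|tail -1;python3 d.py .432 .1784 .228 8; python3 - <<'E'
from h import *
im=grab('scene');t=grab('top')
p=ctrl.get_state()['position']
for i,n in((im,'scene'),(t,'top')): print(n,'tipcentre',proj(i,p+np.array([.125*.99,.125*.139,.03])),'neck',proj(i,[.6315,.2065,.258]),'mid',proj(i,p+np.array([.05*.99,.05*.139,.053])))
a=im['color'][130:230,260:380];b=t['color'][80:180,140:260]
cv2.imwrite('pics/s8.png',cv2.resize(np.hstack([a,b])[...,::-1],None,fx=3.3,fy=3.3,interpolation=cv2.INTER_CUBIC))
E
```

```text
grip_width: 0.329
t 23.38 p [0.4297 0.1767 0.2245] yaw 7.97 grip 28.7 F [ 0.6  0.3 -1.8] tz [-0.003 -0.008 -1.   ] q [ 0.42 -0.08 -0.82  1.82 -0.05  1.38 -1.82]
tool mm [ 2.5 -1.4 -3.5] twist -0.001
scene tipcentre [320.68429697 175.89805365] neck [338.31590376 187.27902549] mid [305.44939235 160.86387014]
top tipcentre [183.93387709 137.6896832 ] neck [179.53234284 110.20234772] mid [186.06822099 162.26134317]
```

View pics/s8.png

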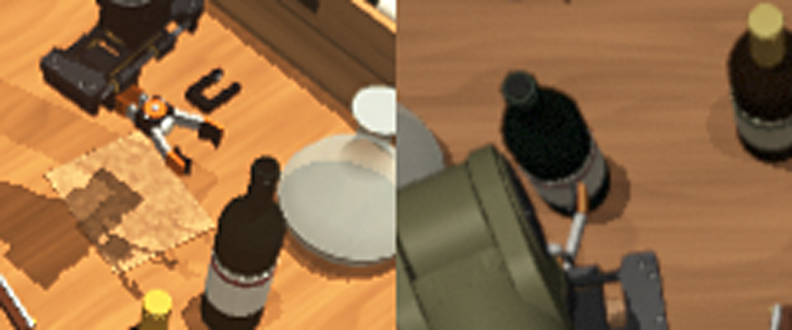

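The jaws stand open and level in front of the neck. The tip centre is near scene (319,174) against a predicted (320.7,175.9). I'll check the jaws' midline and height against the neck.

```bash
python3 - <<'E'
from h import *
im=load('scene');P=pts(im);p=ctrl.get_state()['position']
c,s=np.cos(np.radians(7.97)),np.sin(np.radians(7.97))
Q=P-p;L=np.stack([Q[...,0]*c+Q[...,1]*s,-Q[...,0]*s+Q[...,1]*c,P[...,2]],-1)*1000
for x0 in range(60,140,10):
    for nm,lo,hi in(('L',5,50),('R',-50,-5)):
        k=(L[...,0]>=x0)&(L[...,0]<x0+10)&(L[...,1]>lo)&(L[...,1]<hi)&(L[...,2]>200)&(L[...,2]<300)
        if k.any(): print(x0,nm,k.sum(),'y',L[k][:,1].min().round(0),L[k][:,1].max().round(0),'z',L[k][:,2].min().round(0),np.percentile(L[k][:,2],80).round(0),L[k][:,2].max().round(0))
n=(np.array([.6315,.2065])-p[:2]);print('neck in tool frame',1000*(n[0]*c+n[1]*s),1000*(-n[0]*s+n[1]*c))
E
```

```text
60 L 9 y 7.0 17.0 z 266.0 273.0 275.0
60 R 13 y -19.0 -6.0 z 247.0 271.0 276.0
70 L 19 y 8.0 28.0 z 243.0 263.0 270.0
70 R 19 y -25.0 -5.0 z 239.0 267.0 276.0
80 L 12 y 17.0 25.0 z 246.0 263.0 265.0
80 R 11 y -29.0 -8.0 z 247.0 263.0 269.0
90 L 14 y 22.0 37.0 z 241.0 264.0 267.0
90 R 8 y -31.0 -23.0 z 240.0 265.0 269.0
100 L 16 y 18.0 33.0 z 242.0 266.0 270.0
100 R 14 y -35.0 -19.0 z 244.0 265.0 267.0
110 L 17 y 24.0 40.0 z 240.0 266.0 272.0
110 R 16 y -36.0 -24.0 z 245.0 267.0 274.0
120 L 17 y 25.0 40.0 z 241.0 265.0 271.0
120 R 20 y -38.0 -22.0 z 242.0 265.0 268.0
130 R 1 y -28.0 -28.0 z 256.0 256.0 256.0
neck in tool frame 203.95348754002134 1.4768487849495076
```

```bash
python3 -m inch '[[-1,15,-1,-2,0],[-1,20,0,0,0],[-1,0,0,0,0],[-1,0,0,0,0]]'|tail -2;python3 d.py .5206 .191 .228 8
```

```text
ft_force: [0.0, 0.3, -0.8]
grip_width: 0.333
t 23.98 p [0.4633 0.1841 0.2269] yaw 8.14 grip 29.0 F [ 0.   0.3 -0.8] tz [-0.002 -0.009 -1.   ] q [ 0.4   0.03 -0.84  1.75  0.03  1.38 -1.88]
tool mm [57.7  1.3 -1.3] twist 0.003
```

```bash
python3 -m inch '[[-1,15,1,0,0],[-1,15,0,0,0],[-1,0,0,0,0]]'|tail -2;python3 d.py .5206 .191 .228 8;  python3 -m inch '[[-1,10,0,0,0],[-1,10,0,0,0],[-1,0,0,0,0],[-1,0,0,0,0]]'|tail -2;python3 d.py .5206 .191 .228 8
```

```text
ft_force: [-0.6, -0.0, -0.7]
grip_width: 0.331
t 24.35 p [0.4915 0.1874 0.2272] yaw 8.22 grip 28.8 F [-0.6 -0.  -0.7] tz [-0.002 -0.012 -1.   ] q [ 0.38  0.11 -0.85  1.69  0.09  1.39 -1.91]
tool mm [29.3  0.6 -0.9] twist 0.004
ft_force: [-0.1, 0.2, -0.9]
grip_width: 0.331
t 24.85 p [0.5111 0.1905 0.2273] yaw 8.26 grip 28.8 F [-0.1  0.2 -0.9] tz [-0.002 -0.013 -1.   ] q [ 0.36  0.16 -0.85  1.64  0.14  1.4  -1.94]
tool mm [ 9.5  0.9 -0.7] twist 0.004
```

```bash
python3 -m inch '[[-1,5,0.5,0,0],[-1,3.5,0,0,0],[-1,0,0,0,0],[-1,0,0,0,0]]'|tail -2;python3 d.py .5206 .191 .228 8; python3 - <<'E'
from h import *
im=grab('scene');t=grab('top')
a=im['color'][140:220,290:370];b=t['color'][70:150,140:220]
cv2.imwrite('pics/s9.png',cv2.resize(np.hstack([a,b])[...,::-1],None,fx=5,fy=5,interpolation=cv2.INTER_CUBIC))
for n in('top','scene'):
    i=load(n);P=pts(i);k=(P[...,2]>.292)&(P[...,2]<.31)&(abs(P[...,0]-.632)<.03)&(abs(P[...,1]-.205)<.03);print(n,P[k].mean(0),k.sum())
E
```

```text
ft_force: [0.0, 0.4, -0.6]
grip_width: 0.331
t 25.35 p [0.5199 0.1912 0.2273] yaw 8.26 grip 28.8 F [ 0.   0.4 -0.6] tz [-0.002 -0.013 -1.   ] q [ 0.35  0.19 -0.85  1.62  0.15  1.41 -1.95]
tool mm [ 0.7  0.3 -0.7] twist 0.005
top [0.63173802 0.19978629 0.29856089] 48
scene [0.63421165 0.20505528 0.29947578] 55
```

View pics/s9.png

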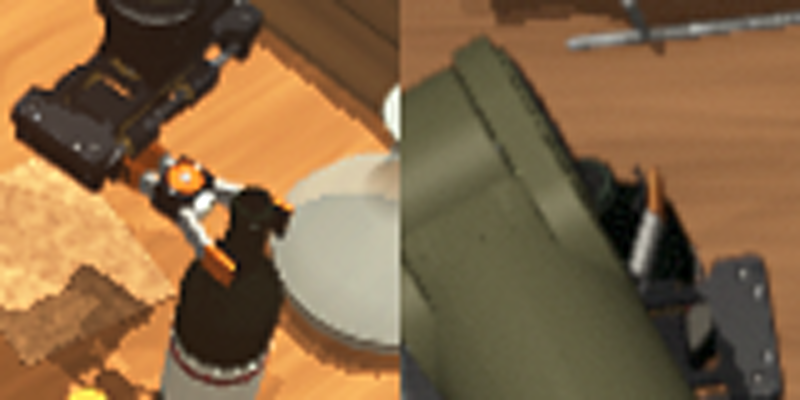

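The jaws are round the bare neck, clear of shoulder and lip at crop (255,215), and the mouth hasn't moved. Release gradually.

```bash
python3 -m inch '[[-0.2,0,0,0,0],[-0.2,0,0,0,0],[0,0,0,0,0],[0.1,0,0,0,0],[0.2,0,0,0,0]]'|tail -2;python3 d.py; python3 -m inch '[[0.4,0,0,0,0],[0.6,0,0,0,0],[1,0,0,0,0],[1,0,0,0,0],[1,0,0,0,0]]'|tail -2; python3 -m inch '[[1,0,0,0,0],[1,0,0,0,0],[1,0,0,0,0],[1,0,0,0,0]]'|tail -2;python3 d.py
python3 - <<'E'
from h import *
im=grab('scene');save(im,'s10.png',(290,140,370,220),6)
P=pts(im);k=(P[...,2]>.292)&(P[...,2]<.31)&(abs(P[...,0]-.632)<.03)&(abs(P[...,1]-.205)<.03);print(P[k].mean(0),k.sum())
E
```

```text
ft_force: [0.7, -0.9, -0.9]
grip_width: 0.571
t 26.07 p [0.52   0.1906 0.2274] yaw 8.22 grip 49.7 F [ 0.7 -0.9 -0.9] tz [-0.002 -0.014 -1.   ] q [ 0.35  0.19 -0.85  1.62  0.15  1.41 -1.95]
ft_force: [-0.2, -0.2, -0.5]
grip_width: 0.986
ft_force: [0.2, -0.6, 0.3]
grip_width: 1.003
t 27.2 p [0.5201 0.1914 0.228 ] yaw 8.26 grip 87.2 F [ 0.2 -0.6  0.3] tz [-0.001 -0.013 -1.   ] q [ 0.35  0.19 -0.85  1.62  0.15  1.41 -1.95]
[0.63414974 0.20513912 0.29913308] 57
```

View pics/s10.png

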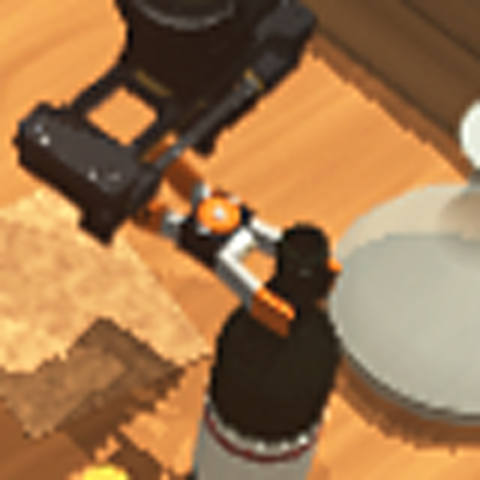

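The light holds the neck by itself, with its jaws at crop (300,280). Now withdraw straight up, then back.

```bash
python3 -m inch '[[1,0,0,-10,0],[1,0,0,-20,0],[1,0,0,-35,0],[1,0,0,-35,0],[1,0,0,0,0]]'|tail -2; python3 -m inch '[[1,-20,0,-10,0],[1,-30,0,0,0],[1,-30,0,0,0],[1,0,0,0,0],[1,0,0,0,0]]'|tail -2;python3 -m inch '[[1,0,0,0,0],[1,0,0,0,0],[1,0,0,0,0],[1,0,0,0,0],[1,0,0,0,0]]'>/dev/null; python3 d.py
python3 - <<'E'
from h import *
im=grab('scene');save(im,'s11.png',(150,90,400,290),3)
P=pts(im);k=(P[...,2]>.292)&(P[...,2]<.31)&(abs(P[...,0]-.632)<.03)&(abs(P[...,1]-.205)<.03);print('mouth',P[k].mean(0),k.sum())
c,s=np.cos(np.radians(8.2)),np.sin(np.radians(8.2));Q=P-np.array([.6315,.2065,0]);L=np.stack([Q[...,0]*c+Q[...,1]*s,-Q[...,0]*s+Q[...,1]*c,P[...,2]],-1)*1000
for a,b in((-135,-100),(-77,-47),(-40,-15),(-15,15)):
    k=(L[...,0]>a)&(L[...,0]<b)&(abs(L[...,1])<40)&(L[...,2]>225)&(L[...,2]<285);
    if k.any(): print(a,b,k.sum(),'y',L[k][:,1].min(),L[k][:,1].max(),'z',np.percentile(L[k][:,2],[5,50,95]).round(0))
E
```

```text
ft_force: [0.8, -0.3, -1.2]
grip_width: 1.001
ft_force: [-0.6, -0.3, 0.4]
grip_width: 1.002
t 29.12 p [0.4405 0.1811 0.3417] yaw 8.26 grip 86.9 F [-0.3 -0.2  0.3] tz [-0.004 -0.01  -1.   ] q [ 0.44 -0.07 -0.83  1.59 -0.04  1.61 -1.82]
mouth [0.6334723  0.20568676 0.29870486] 55
-135 -100 66 y -28.272715364430898 23.736574445431565 z [246. 263. 273.]
-77 -47 89 y -20.651246212717574 17.16552966132046 z [249. 271. 277.]
-40 -15 59 y -23.275306083177455 21.02506232249348 z [246. 261. 268.]
-15 15 97 y -29.28421326303202 31.771951471281202 z [230. 262. 277.]
```

```bash
python3 -c "
from bench import ctrl
print(ctrl.close_job())"
```

```text
the job is handed in; nothing more can be done
None
```

The decanting light is clipped on the opened bottle's neck and holding by its spring. I handed the job in at about 29 s of the 61 s allowed; no verdict was given.

I lifted the smaller light from the tray by its housing (36.0 mm grip), laid it on the cork mat and let go. I then squeezed the handles to 28.9 mm, put the open jaws round the bare neck and released. The gripper was backed off about 0.1 m up and 0.1 m back.

**Last checks, from the depth image after backing off:**
- **Light:** it is roughly level, with the jaws about 246–268 mm above the table.
- **Lever:** the handles measure about 52 mm across, which fits a lever angle near 0.1 rad. I did not measure the angle directly.
- **Bottle:** its mouth moved less than 1 mm from before the release.

**What went wrong or disagreed:**
- **Missed grasps:** the first two grasps closed without lifting the light. In the first I raised the arm before the slow fingers had shut. In the second the fingers closed above the housing. A picture after the first miss and another after the second showed the light still in place in the tray.
- **TCP height:** the camera showed the fingertips at least 20 mm above the reported TCP. I corrected for that by going down in small steps and watching the force.
- **Not checked:** the final picture was refused because I had used all 12 views. I therefore never looked at the other bottles and objects after finishing, though the wrist force showed no sign of a collision.

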